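# Park the last captive screw of the scroll saw's filter box

## Robot

A 6-joint arm with a two-finger parallel gripper is mounted at the origin on the work surface. World frame = base frame: x ahead of the robot, y to its left, z up, the work surface at z = 0. Lengths are in mm, angles in rad, forces in N, time in s.
With the tool pointing down it reaches from about 350 to 875 mm from the base axis. Payload 4.2 kg.
Tool frame: the origin (TCP) lies at the very end of the fingers, on their centre line; the grasp point (between the pads) lies 19 mm behind it; z points along the fingers, y is the line along which they close (so a half turn about z gives the same grasp; the last joint's range is limited). The gripper opens to 85 mm and grips with 20 to 120 N. Pads are 22 mm wide; open, the fingers measure 114 mm over their backs; the gripper's body (76 mm by 85 mm) begins 54 mm behind the grasp point. The pads swing forward as they close: fully open they stand 13 mm farther back than shut.
Start: joints at [1.497, 0.385, 0.008, 0, -1.194, -0.259], TCP at [204.149, 590.697, 231.312] pointing down, gripper open.
Joint ranges: [-3.14, 3.14], [-1.21, 2.06], [-1.07, 1.41], [-3.16, 2.05], [-2.99, -0.16], [-3.1, 3.1]. Speed limits (rad/s): [2.79, 2.79, 3.14, 3.14, 3.14, 3.14].

## Interface

Orientations are given as a unit quaternion [x, y, z, w].
In Python, from bench import arm gives the robot as it stands.
- The arm moves only by the tool servo_tool, never from a script. Its argument "rows" is a list that holds one entry, the list of rows, each a list of 7 numbers: the finger opening in mm, from 0 to 85.4, then the shift along the tool's x, y, z in mm, then the turn, a rotation vector about the tool's x, y, z in rad. A call has 1 to 10 rows; each row is the pose to reach, as a shift and turn from the pose commanded when the call began, along the tool's axes at that moment; what a row does not reach only later rows make up. A row lasts 1/8 s, in which the tool goes at most 62.5 mm and 10.7 degrees, less where a joint would pass 70% of its speed; a pose out of reach is approached as far as the arm can. A call with a gripper value outside its range is refused whole. The fingers move at their own pace and stop on an object; the grip force is fixed at half the most. Time passes only in rows, so rows that repeat a pose let the fingers close. It gives the time, the measured TCP pose, the force, the opening and the grip force at its end, in the units of the state.
- arm.read_state(): the state, without advancing time (a new reading comes with each control period).
- arm.get_image(name): name is "scene" or "top" or "wrist"; returns the picture (400x640x3 uint8, red, green, blue); there is no depth.
- arm.camera_params(name): a dict with "intrinsics" (3x3 intrinsics, pixels), "R" (3x3) and "t" (3): a world point X has camera coordinates R X + t. Camera axes: x right, y down, z forward; pixel columns grow to the right and rows downward; lengths in mm; the calibration is good to about 2 mm. A picture is of the moment at which its call begins: read the wrist's pose just before it. camera_params takes no time and is no camera call; for the wrist camera it gives the pose at the moment of the call.
- arm.job_done(): hands the job in; it is judged then, once.
The state is a dict: "clock": time; "joints": joint angles; "joint_vel": joint speeds; "joint_efforts": joint torques, N m; "position": TCP position; "ee_rot": TCP orientation; "contact_force": force on the tool from outside, world axes, zero at the start; "wrist_torque": the same for the moment, N m; "gripper_width": finger opening in mm; "grasp_force": force on a finger pad.
Only numpy, scipy, OpenCV 4.12 (cv2) and the standard library are available. Lean on these libraries where they do the work, as an engineer would, in place of code of your own. Each camera call takes 0.05 s, during which the arm holds its last target. There are 200 camera calls.

## Task

The lid of the blue dust-filter box is held by three black wing screws; two of them have already been pulled out and parked, the third is still sunk. Pull the sunk one straight up against its spring until it is well out, turn it a quarter turn clockwise (seen from above) so that its thread catches in the collar, then let it go so that it stays up by itself. Do not move the two parked screws.

Things in the scene. Friction and masses are not known exactly. Their poses are not given: they have to be found in the camera images.
- sunk_grip (a point): Grip point of the sunk wing screw, on its upright axis: head is a black bar 46 mm long (this point's x), 14 thick (y), 34 high, the point half-way up, 40 mm above the lid and 28 above the steel collar (52 across); 100 mm above the table when sunk, z up. Spring: 3 N down there, 5.5 N at the top stop 25 mm higher. Turns only once pulled 12 mm up: pull about 18. Let go unturned, it snaps back down.
- sunk_turn (a joint): Turn of that screw in rad: 0 as it starts, growing clockwise seen from above, end stop at 1.57; it turns lightly. Turned 1.1 or more and let go, it drops only to about 110 mm (grip point above the table) and rests on its thread, the orange shank showing below the head.
- parked_a_end (a point): One end of the bar (18 mm from the screw's axis, 17 mm below the bar's top) of a like screw already parked: 10 mm higher than the sunk one, bar roughly square to it, orange shank showing; x points along the bar away from the axis. The blue box (220 x 320 x 60 mm, aluminium lid) is fixed; the three screws stand 140 to 210 mm apart on it.
- parked_b_end (a point): The same point on the other parked screw.

How it is judged (in metres and radians):
On the way, in this order (a step that is already met when the one before it is completed fails the run):
1. the sunk screw is pulled out at least 11 mm, not yet turned (height (world z) of sunk_grip above 0.111 m and value of joint sunk_turn below 0.9 rad), for 0.1 s.
2. it is turned clockwise at least 1.1 rad (63 degrees) while it is out (value of joint sunk_turn above 1.1 rad and height (world z) of sunk_grip above 0.106 m), for 0.1 s.
At the end, for the whole second after the job is handed in: The screw that was sunk is turned at least 1.1 rad (63 degrees) clockwise and, let go, stands still on its thread with its grip point 106 to 114 mm above the table (6 to 14 mm higher than it began); the two parked screws have not been moved (all of step 2 and height (world z) of sunk_grip below 0.114 m and velocity of joint sunk_turn between -0.1 and 0.1 rad/s); the robot touches nothing.
It fails at once if a parked screw is moved (the end of its bar by more than 6 mm) (distance of any of parked_a_end, parked_b_end from where it was at the start of the episode above 0.006 m).
It also fails if it takes over 35 s, if anything falls off the work surface, if the arm or the gripper's body presses on something with over 40 N, if the wrist force passes 120 N, or if a joint passes its speed limit or range.

## Working session

There is one attempt and no reset: what is moved stays moved. The work goes in short steps, Python scripts to look and compute and a tool call to move; the robot and the scene stay as the last step left them, time stands still between calls to the robot, and variables do not carry over. Pictures are saved under pics/ and viewed, at most 10 in all, crops included, and the job is handed in when it is done.

Besides the shell and the picture viewer there is one more tool, called after "Request:" as name([rows], argument=value, ...), one row to a line, values as JSON. servo_tool: Moves the arm, as the interface text tells. Its arguments: {"type":"object","properties":{"rows":{"type":"array"}},"required":["rows"]}

```bash
mkdir -p pics
cat > h.py <<'E'
import numpy as np, cv2
from bench import arm
def save(n,f):
    p=arm.camera_params(n); im=arm.get_image(n); cv2.imwrite('pics/'+f,im[:,:,::-1]); return im,p
def ray(p,u,v,z):
    K,R,t=[np.array(p[k],float) for k in('intrinsics','R','t')]
    c=-R.T@t; d=R.T@np.linalg.solve(K,[u,v,1.]); return c+d*(z-c[2])/d[2]
def proj(p,X):
    K,R,t=[np.array(p[k],float) for k in('intrinsics','R','t')]
    q=K@(R@np.array(X,float)+t); return q[:2]/q[2]
E
python3 - <<'E'
from h import *
a,_=save('top','top1.png'); b,_=save('wrist','w1.png')
cv2.imwrite('pics/c1.png',np.vstack([a,b])[:,:,::-1][:, :])
s=arm.read_state(); print(s['position'],s['ee_rot'],s['contact_force'],s['clock'])
E
```

```text
[204.00005031 590.23505226 230.32746116] [ 9.86175690e-01 -1.65700266e-01 -1.01231496e-04  9.59723600e-04] [0.72320188 0.32989279 0.24600927] 0.1
```

View pics/top1.png

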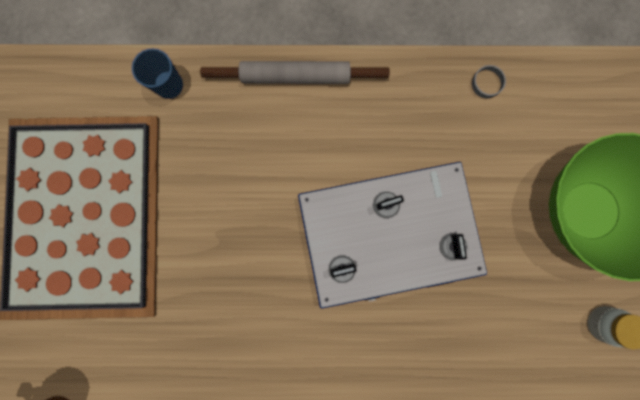

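View pics/w1.png

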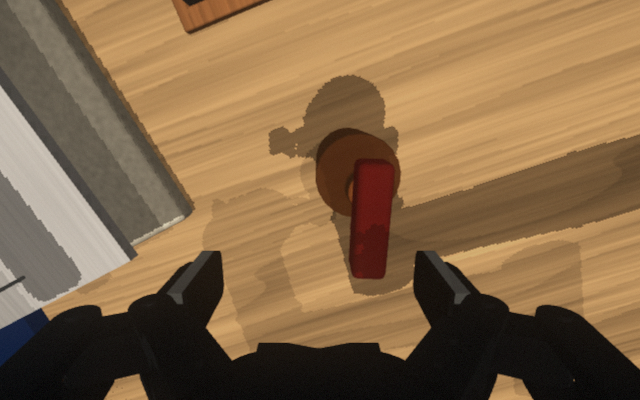

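The top view shows the box with screw heads at about (387,205), (343,268) and (455,246). The bar at (455,246) is square to the other two, so it is probably the sunk one. The wrist view shows only an unrelated brown and red object under the gripper. I'll enlarge the top view and check it against the scene view.

Run:
```python
from h import *
im=cv2.imread('pics/top1.png')[150:310,290:500]
im=cv2.resize(im,None,fx=2.8,fy=2.8,interpolation=cv2.INTER_CUBIC)
s,ps=save('scene','s1.png')
p=arm.camera_params('top')
P={}
for n,u,v,z in [('A',388,203,127),('B',343,267,127),('S',458,246,117),('colS',453,246,70),('colA',386,205,70),('colB',342,269,70)]:
    X=ray(p,u,v,z); P[n]=X; print(n,X.round(),proj(ps,X).round())
for c in [(299,194),(461,162),(486,272),(321,307)]: print(ray(p,*c,60).round())
print(-np.array(p['R']).T@p['t'])
cv2.imwrite('pics/t1z.png',im)
c=proj(ps,P['S']);
```

```text
A [604. -70. 127.] [261. 226.]
B [495.   8. 127.] [278. 174.]
S [ 531. -191.  117.] [156. 229.]
colS [ 530. -197.   70.] [157. 256.]
colA [606. -75.  70.] [260. 260.]
colB [488.   7.  70.] [277. 202.]
[627.  87.  60.]
[ 688. -219.   60.]
[ 482. -259.   60.]
[419.  45.  60.]
[537.65056617  41.6424164  854.80440614]
```

View pics/t1z.png

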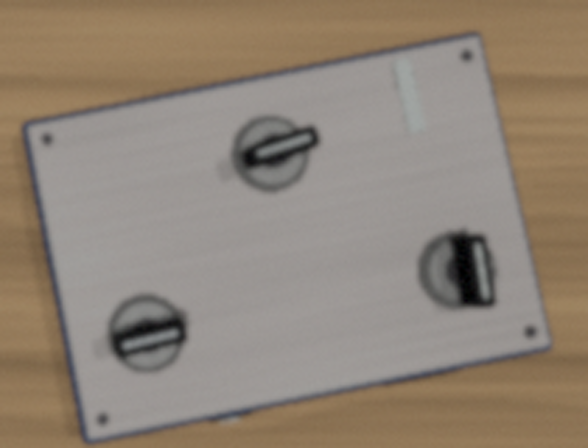

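View pics/s1.png

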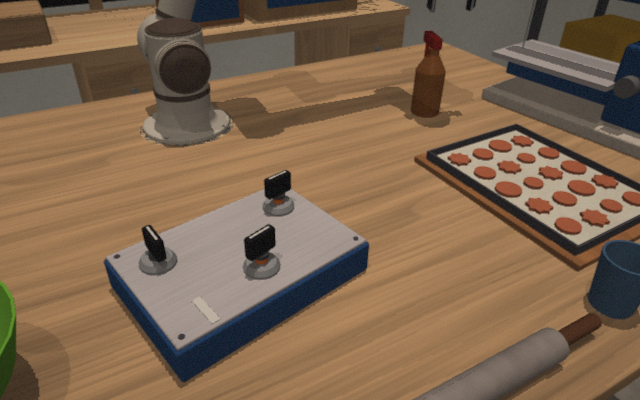

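The scene view confirms it: the screw at (156,240) shows no orange shank, while the ones at (261,240) and (278,190) do. So the sunk screw is at about (531,-194), with its bar's world yaw near 0.19 rad. I'll raise the tool, then sweep over to above it.

Request:
servo_tool([
  [[85,0,0,-60,0,0,0],[60,57,63,-70,0,0,-0.06],[60,113,127,-70,0,0,-0.12],[60,170,190,-70,0,0,-0.18],[60,226,254,-70,0,0,-0.24],[60,283,317,-70,0,0,-0.3],[60,340,380,-70,0,0,-0.36],[60,396,444,-70,0,0,-0.42],[60,453,507,-70,0,0,-0.48],[60,509,571,-70,0,0,-0.52]],
])

```text
clock: 1.4
position: [421.1, 70.2, 301.4]
ee_rot: [0.996, 0.094, 0.0, -0.0]
contact_force: [0.9, 1.0, 0.2]
gripper_width: 60.0
grasp_force: 0.0
```

Run:
```python
from h import *
from scipy.spatial.transform import Rotation as R
s=arm.read_state(); print(s['position'],R.from_quat(s['ee_rot']).as_matrix().round(3),s['joints'],s['clock'],s['gripper_width'])
p=arm.camera_params('wrist'); print(proj(p,[531,-194,117]), -np.array(p['R']).T@p['t'])
```

```text
[421.07050821  70.15929597 301.42080522] [[ 0.982  0.188  0.001]
 [ 0.188 -0.982  0.   ]
 [ 0.001 -0.    -1.   ]] [ 5.48752637e-01 -1.20872808e-02 -3.16254021e-01 -6.33164372e-05
 -1.26583403e+00  1.21125573e+00] 1.4 59.96219076240767
[599.9119098  122.01434316] [486.48864745  82.25169132 443.85071535]
```

Request:
servo_tool([
  [[60,10,60,20,0,0,0],[60,10,120,40,0,0,0],[60,10,180,60,0,0,0],[60,10,235,80,0,0,0],[60,10,280,90,0,0,0],[60,10,280,90,0,0,0],[60,10,280,90,0,0,0],[60,10,280,90,0,0,0]],
])

```text
clock: 2.4
position: [482.9, -200.2, 211.8]
ee_rot: [0.996, 0.094, 0.0, 0.0]
contact_force: [0.8, -0.4, 0.3]
gripper_width: 59.9
grasp_force: 0.0
```

Run:
```python
from h import *
s=arm.read_state(); print(s['position'],s['ee_rot'],s['joints'],np.abs(s['joint_vel']).max())
im,p=save('wrist','w2.png'); print(proj(p,[531,-194,117]))
np.savez('w2.npz',**{k:np.array(p[k]) for k in p})
```

```text
[ 482.91128813 -200.21158718  211.77740354] [9.95551880e-01 9.42138275e-02 4.55081774e-04 4.36149695e-05] [-8.24150393e-02  2.26689860e-01 -2.71518828e-01 -8.44885642e-05
 -1.07167632e+00  1.84195932e+00] 0.0053264480842552565
[321.45775505 139.08518892]
```

View pics/w2.png

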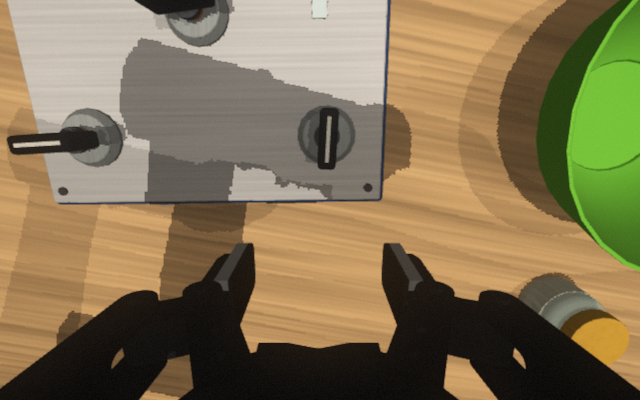

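The wrist view shows the sunk screw upright in the image. Its bar top runs from about (329,109) to (327,168), and the collar is centred near (326.5,135).

Run:
```python
from h import *
from scipy.spatial.transform import Rotation as R
p=dict(np.load('w2.npz')); s=arm.read_state(); M=R.from_quat(s['ee_rot']).as_matrix()
a,b=ray(p,329,109,117),ray(p,327,168,117); c=(a+b)/2; print(a,b,np.linalg.norm(a-b),'collar',ray(p,326.5,135,72))
d=a-b; print('bar yaw',np.arctan2(d[1],d[0]),'tool',np.arctan2(M[1,0],M[0,0]))
print('shift',M.T@(np.array([c[0],c[1],83])-s['position']))
```

```text
[ 552.74367581 -195.25551898  117.        ] [ 510.87085869 -202.1333653   117.        ] 42.433920197255205 collar [ 531.95945192 -198.74959013   72.        ]
bar yaw 0.16280189908505477 tool 0.18893804875952985
shift [ 48.1156925    7.72372019 128.92260937]
```

Request:
servo_tool([
  [[60,48,7.7,20,0,0,0.025],[60,48,7.7,50,0,0,0.025],[60,48,7.7,85,0,0,0.025],[60,48,7.7,110,0,0,0.025],[60,48,7.7,127,0,0,0.025],[60,48,7.7,127,0,0,0.025],[60,48,7.7,127,0,0,0.025]],
])

```text
clock: 3.32
position: [532.3, -199.4, 85.4]
ee_rot: [0.997, 0.082, 0.001, 0.0]
contact_force: [-0.3, 0.1, 0.7]
gripper_width: 60.0
grasp_force: 0.0
```

Run:
```python
from h import *
s=arm.read_state(); print(s['position'],s['ee_rot'],s['contact_force'])
im,p=save('wrist','w3.png'); print(proj(p,[531.9,-198.7,117]))
```

```text
[ 532.25139305 -199.3606356    85.3896341 ] [9.96660497e-01 8.16508411e-02 9.45685844e-04 3.14442843e-04] [-0.30939248  0.11177736  0.65359173]
[315.25564575 291.0367412 ]
```

View pics/w3.png

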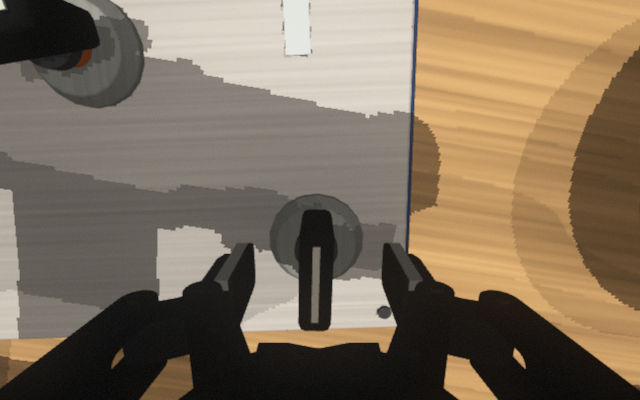

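The bar at (316,245–328) sits centred between the fingers at (250,250) and (387,250). Closing now.

Request:
servo_tool([
  [[0,0,0,1,0,0,0],[0,0,0,1,0,0,0],[0,0,0,1,0,0,0],[0,0,0,1,0,0,0],[0,0,0,1,0,0,0],[0,0,0,1,0,0,0],[0,0,0,1,0,0,0],[0,0,0,1,0,0,0]],
])

```text
clock: 4.38
position: [531.3, -198.7, 83.9]
ee_rot: [0.997, 0.08, 0.0, -0.001]
contact_force: [-0.6, 6.6, 5.1]
gripper_width: 13.2
grasp_force: 60.0
```

Gripped at 13 mm. Pulling up 18 mm.

Request:
servo_tool([
  [[0,0,0,-5,0,0,0],[0,0,0,-10,0,0,0],[0,0,0,-15,0,0,0],[0,0,0,-18,0,0,0],[0,0,0,-18,0,0,0],[0,0,0,-18,0,0,0],[0,0,0,-18,0,0,0]],
])

```text
clock: 5.25
position: [531.2, -198.7, 100.3]
ee_rot: [0.997, 0.08, -0.0, -0.001]
contact_force: [2.4, 4.3, -5.5]
gripper_width: 13.3
grasp_force: 58.6
```

Run:
```python
from h import *
s=arm.read_state(); print(s['position'],s['contact_force'],s['wrist_torque'],s['joints'])
im,p=save('wrist','w4.png'); b,q=save('scene','s4.png')
cv2.imwrite('pics/m4.png',np.hstack([cv2.resize(im[100:400,160:480],(400,375)),cv2.resize(b[140:290,70:230],(400,375))])[:,:,::-1])
```

```text
[ 531.19956223 -198.73349748  100.29363233] [ 2.44411775  4.26886168 -5.47623442] [ 1.43884325 -0.48632812 -0.2551061 ] [-0.07338656  0.41628431 -0.30636867 -0.0024566  -0.84880892  1.8067507 ]
```

View pics/m4.png

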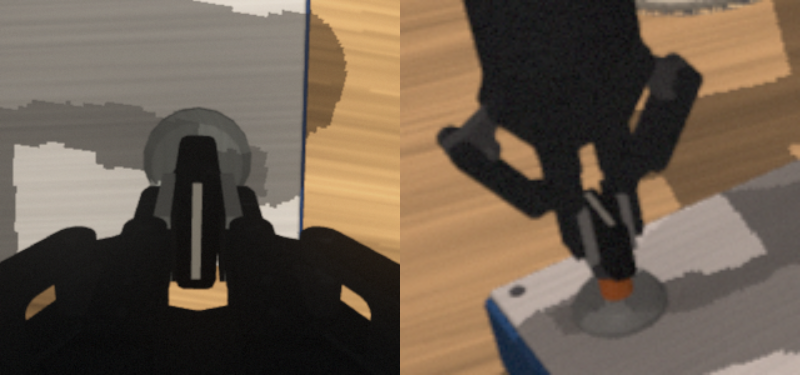

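The orange shank is out below the head and the bar is still firmly held. Turning clockwise (+z of the tool).

Request:
servo_tool([
  [[0,0,0,0,0,0,0.16],[0,0,0,0,0,0,0.32],[0,0,0,0,0,0,0.48],[0,0,0,0,0,0,0.64],[0,0,0,0,0,0,0.8],[0,0,0,0,0,0,0.96],[0,0,0,0,0,0,1.12],[0,0,0,0,0,0,1.28],[0,0,0,0,0,0,1.42],[0,0,0,0,0,0,1.48]],
])

```text
clock: 6.6
position: [531.5, -198.0, 100.2]
ee_rot: [0.79, -0.613, -0.001, -0.001]
contact_force: [2.1, 7.8, -5.3]
gripper_width: 12.8
grasp_force: 58.4
```

Request:
servo_tool([
  [[0,0,0,0,0,0,0.03],[0,0,0,0,0,0,0.03],[0,0,0,0,0,0,0.03]],
])

```text
clock: 6.98
position: [531.5, -198.0, 100.2]
ee_rot: [0.781, -0.624, -0.001, -0.001]
contact_force: [2.5, 8.0, -4.7]
gripper_width: 13.0
grasp_force: 58.5
```

Run:
```python
from h import *
from scipy.spatial.transform import Rotation as R
s=arm.read_state(); M=R.from_quat(s['ee_rot']).as_matrix();print(s['position'],s['contact_force'],s['wrist_torque'],np.arctan2(M[1,0],M[0,0]),s['gripper_width'])
im,p=save('wrist','w5.png'); b,q=save('scene','s5.png')
cv2.imwrite('pics/m5.png',np.hstack([cv2.resize(im[100:400,160:480],(400,375)),cv2.resize(b[140:290,70:230],(400,375))])[:,:,::-1])
```

```text
[ 531.46314238 -198.01550938  100.18518642] [ 2.46620025  8.0319421  -4.68641033] [ 2.42344248 -0.65153564 -0.00915116] -1.3478900853939448 12.980251566182492
```

View pics/m5.png

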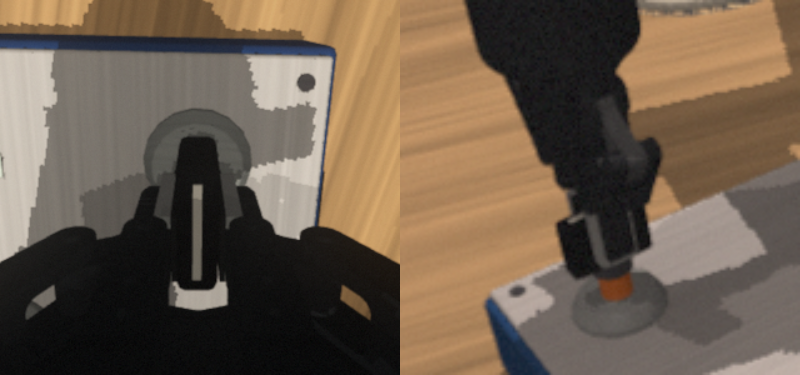

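The bar has turned with the fingers by about 1.51 rad and the shank still shows. I'll ease down 5 mm and open, then retreat straight up.

Request:
servo_tool([
  [[0,0,0,3,0,0,0],[0,0,0,5,0,0,0],[0,0,0,5,0,0,0],[50,0,0,5,0,0,0],[50,0,0,5,0,0,0],[50,0,0,5,0,0,0],[50,0,0,5,0,0,0],[50,0,0,5,0,0,0]],
])

```text
clock: 8.07
position: [531.4, -199.9, 96.4]
ee_rot: [0.781, -0.624, 0.0, -0.0]
contact_force: [0.8, 0.0, -0.3]
gripper_width: 50.1
grasp_force: 0.0
```

Request:
servo_tool([
  [[50,0,0,-15,0,0,0],[50,0,0,-40,0,0,0],[50,0,0,-75,0,0,0],[50,-20,0,-115,0,0,0],[50,-50,0,-125,0,0,0],[50,-50,0,-125,0,0,0],[50,-50,0,-125,0,0,0],[50,-50,0,-125,0,0,0]],
])

```text
clock: 9.07
position: [520.2, -151.5, 220.7]
ee_rot: [0.781, -0.624, -0.0, 0.0]
contact_force: [-0.2, -0.1, -0.3]
gripper_width: 50.2
grasp_force: 0.0
```

Run:
```python
from h import *
s=arm.read_state(); print(s['position'],s['contact_force'],s['gripper_width'],s['clock'])
im,p=save('wrist','w6.png'); b,q=save('scene','s6.png')
cv2.imwrite('pics/m6.png',np.hstack([cv2.resize(im,(400,250)),cv2.resize(b[120:300,70:358],(400,250))])[:,:,::-1])
print(proj(p,[531.9,-198.7,127]),proj(q,[531.9,-198.7,127]),proj(q,[531.9,-198.7,117]))
```

```text
[ 520.17958526 -151.53949834  220.71185737] [-0.23755048 -0.11706299 -0.28083356] 50.19385696904946 9.075
[315.67994914 140.06609241] [148.91950416 224.67101517] [150.25639868 230.66394197]
```

View pics/m6.png

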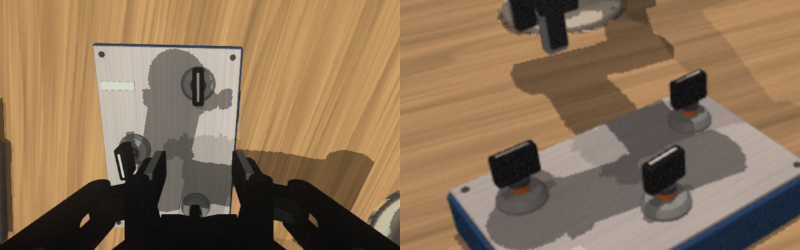

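All three bars are now parallel, and each stands up with its orange shank showing. The turned screw is at left in the scene crop, near (515,165), and the gripper is clear. Handing in.

```bash
python3 -c "
from bench import arm
print(arm.job_done())"
```

```text
the job is handed in; nothing more can be done
None
```

I pulled the sunk screw up about 16 mm, turned it about 1.5 rad clockwise and let it go; the last pictures show it standing on its thread with the parked screws apparently unmoved, and the job is handed in at about 9 s with no verdict shown.

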